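# Pack the spare eyepiece and hold the carry case up level

### The arm

A 6-joint arm with a two-finger parallel gripper is mounted at the origin on a cart in front of the work surface, level with it; the furniture and walls round the work are solid. World frame = base frame: x ahead of the robot, y to its left, z up, the work surface at z = 0. Lengths are in m, angles in rad, forces in N, time in s.
With the tool pointing down it reaches from about 0.325 to 0.9 m from the base axis. Payload 3.5 kg.
Tool frame: the origin (TCP) lies on the mounting face of the last link; the fingertips stand 173 mm ahead of it and the grasp point (between the pads) lies 155 mm ahead of it; z points along the fingers, y is the line along which they close (so a half turn about z gives the same grasp; the last joint's range is limited). The gripper opens to 85 mm and grips with 20 to 120 N. Pads are 22 mm wide; open, the fingers measure 114 mm over their backs; the gripper's body (76 mm by 85 mm) begins 54 mm behind the grasp point. The pads swing forward as they close: fully open they stand 13 mm farther back than shut.
Start: joints at [1.087, 0.276, -0.026, 1.268, 0, 1.467], TCP at [0.232, 0.58, 0.405] pointing down, gripper open.
Joint ranges: [-3.12, 3.12], [-0.85, 1.88], [-1.08, 1.24], [-1.95, 2.15], [-1.57, 1.53], [-3.14, 3.14]. Speed limits (rad/s): [2.57, 2.57, 3.14, 3.14, 3.14, 3.14].

### API

Orientations are given as a 3x3 rotation matrix whose columns are the frame's x, y, z axes.
In Python, from plant import robot gives the robot as it stands. The module is installed in compiled form; this text tells all that it offers.
- The arm moves only by the shell command python3 -m inch 'ROWS' [FORCE]. ROWS is JSON, a list of rows, each an object of numbers: "grip": the finger opening in mm, from 0 to 85.4; "dx", "dy", "dz": the shift along the tool's x, y, z each as a share of 300 mm, from -1 to 1; "twist": the turn about the tool's z as a share of 90 degrees, from -1 to 1. In form: [{"grip": .., "dx": .., "dy": .., "dz": .., "twist": ..}, ...]. A call has 1 to 20 rows; each row is the pose to reach, as a shift and turn from the pose commanded when the call began, along the tool's axes at that moment; what a row does not reach only later rows make up. A row lasts 1/10 s, in which the tool goes at most 50 mm and 8.59 degrees, less where a joint would pass 70% of its speed; a pose out of reach is approached as far as the arm can. A call with a number of a shift or a turn outside -1 to 1 is refused whole. A call with a gripper value outside its range is refused whole. The fingers move at their own pace and stop on an object; FORCE is the grip in N (left out, the last holds). Time passes only in rows, so rows that repeat a pose let the fingers close. It gives the time, the measured TCP pose, the force, the opening and the grip force at its end, in the units of the state.
- robot.read_state(): the state, without advancing time (a new reading comes with each control period).
- robot.snapshot(name): name is "scene" or "top"; returns the picture (384x512x3 uint8, red, green, blue); there is no depth.
- robot.camera_model(name): a dict with "mtx" (3x3 intrinsics, pixels), "dist_coeffs" ([k1, k2, p1, p2, k3] as OpenCV has them; the pictures are not rectified), "pose" (4x4, takes a point from camera to world coordinates). Camera axes: x right, y up, looking along -z (the intrinsics and any distortion apply to the point x, -y, -z); pixel columns grow to the right and rows downward; lengths in m; the calibration is good to about 2 mm. A picture is of the moment at which its call begins. camera_model takes no time and is no camera call.
- robot.close_job(): hands the job in; it is judged then, once.
The state is a dict: "t": time; "joints": joint angles; "dq": joint speeds; "effort": joint torques, N m; "tcp_pos": TCP position; "eef_rot": TCP orientation; "wrist_force": force on the tool from outside, world axes, zero at the start; "moment": the same for the moment, N m; "width": finger opening in m; "grasp_force": force on a finger pad.
Only numpy, scipy, OpenCV 4.12 (cv2) and the standard library are available. Lean on these libraries where they do the work, as an engineer would, in place of code of your own. Each camera call takes 0.05 s, during which the arm holds its last target. There are 200 camera calls.

### The job

Pack the spare eyepiece for transport: stand it upright in the square nest in the open drawer of the aluminium carry case and let go of it, then push the drawer fully shut while the case stands on the worktop. Then lift the case by its top handle and finish holding it still and level in the air, its underside about 15 cm above the worktop, touching nothing but the gripper; never tip the case and leave the other loose things where they are.

Things in the scene. Friction and masses are not known exactly. Their poses are not given: they have to be found in the camera images.
- case: Loose aluminium carry case standing on the worktop to the right of the centrifuge, 120 (x) x 110 (y) x 61 mm high, with a black bar handle on top (in all 101 mm high) and a drawer in its front; about 0.55 kg with its drawer. Origin: centre of its underside; +x points to its back, -x out of its open front, z up.
- handle (a point): Centre of the black handle bar, 94 mm above the case's underside, over the case's middle. The bar runs along the case's y, is 12 mm thick (x), 14 mm high (z); 68 mm of it are free between its two posts (each 12 mm wide along y), with 26 mm free below it to the roof. Grip it across its thickness, fingers closing along the case's x. Same axes as the case.
- drawer (a joint): How far the drawer stands out of the case's front, m: 0 fully shut, 0.09 fully open. It slides out along the case's -x, stays where it is left and takes about 1 N to push. It starts 76 to 90 mm open.
- nest (a point): Centre of the floor of the square nest in the drawer, where the eyepiece shall stand, 6 mm above the case's underside. Nest: 44 x 44 mm inside, grey walls 3 mm thick, 12 mm high. It moves with the drawer (shut: 24 mm in front of the case's origin). Inner face of the 59 mm high front panel: 36 mm in front of it; drawer sides 17 mm high, shell roof's underside at 57 mm. Same axes as the case.
- ledge (a point): Centre of the outer face of the small black pull ledge on the drawer's front panel, the foremost point of the drawer: 50 mm wide (y), 10 mm high, 12 mm proud of the panel, 40 mm above the case's underside. Push here along the case's +x to shut the drawer; moves with the drawer. Same axes as the case.
- eyepiece: The loose spare eyepiece, black, round, 47 mm high: a tube of 30 mm diameter for the lowest 18 mm, a head of 36 mm diameter above; about 60 g, standing upright on the worktop to the left of the centrifuge. Origin: centre of its underside, z up.
- lens_barrel: Bystander, leave alone: a loose microscope objective, slimmer than the eyepiece and tapering to its top, 27 mm diameter, 45 mm high, standing left of the centrifuge too; it and the eyepiece may have changed places. Origin: centre of its underside.
- oil_bottle: Bystander, leave alone: a small loose round brown bottle with a black cap, 31 mm diameter, 72 mm high, on the grey cloth to the right of the case. Origin: centre of its underside.
- small_carton: Bystander, leave alone: a loose upright carton, 40 x 40 x 62 mm high, on the grey cloth to the right of the case near the worktop's front. Origin: centre of its underside.
- mini_centrifuge: Fixed bench centrifuge between the two work areas, 330 (x) x 230 (y) x 146 mm high, lid shut. Origin: centre of its underside.

How it is judged:
By the outcome, as a careful person would: the job done as asked, in the order asked, and still so for the second after the job is handed in, while the arm keeps its last pose, push and grip.
It also fails if it takes over 69 s, if anything falls off the work surface, if the arm or the gripper's body presses on something with over 40 N, if the wrist force passes 120 N, or if a joint passes its speed limit or range.

## Working session

There is one attempt and no reset: what is moved stays moved. The work goes in short steps, Python scripts to look and compute and a shell command to move; the robot and the scene stay as the last step left them, time stands still between calls to the robot, and variables do not carry over. Pictures are saved under pics/ and viewed, at most 12 in all, crops included, and the job is handed in when it is done.

```bash
mkdir -p pics
cat > h.py <<'E'
import numpy as np, cv2
from plant import robot
def snap(n,f):
    im=robot.snapshot(n); cv2.imwrite('pics/'+f,im[:,:,::-1]); return im
def ray(c,uv):
    m=robot.camera_model(c) if isinstance(c,str) else c
    p=cv2.undistortPoints(np.array([[uv]],float),np.array(m['mtx'],float),np.array(m['dist_coeffs'],float))[0,0]
    T=np.array(m['pose']); d=T[:3,:3]@np.array([p[0],-p[1],-1]); return T[:3,3],d/np.linalg.norm(d)
def atz(c,uv,z):
    o,d=ray(c,uv); return o+d*(z-o[2])/d[2]
def tri(c1,a,c2,b):
    o1,d1=ray(c1,a);o2,d2=ray(c2,b)
    s=np.linalg.lstsq(np.c_[d1,-d2],o2-o1,rcond=None)[0]
    p,q=o1+s[0]*d1,o2+s[1]*d2
    return (p+q)/2,np.linalg.norm(p-q)
def proj(c,P):
    m=robot.camera_model(c) if isinstance(c,str) else c
    T=np.linalg.inv(np.array(m['pose'])); p=(T@np.r_[P,1])[:3]
    q=cv2.projectPoints(np.array([[p[0],-p[1],-p[2]]]),np.zeros(3),np.zeros(3),np.array(m['mtx'],float),np.array(m['dist_coeffs'],float))[0]
    return q.ravel()
E
python3 - <<'E'
from h import *
for n in ('scene','top'):
    snap(n,n+'0.png'); m=robot.camera_model(n); print(n,np.round(m['mtx'],1).tolist(),np.round(m['pose'],3).tolist(),m['dist_coeffs'])
s=robot.read_state(); print(s['t'],np.round(s['tcp_pos'],3),np.round(s['eef_rot'],3).tolist(),s['width'])
E
```

```text
scene [[385.7, 0.0, 264.9], [0.0, 385.7, 191.9], [0.0, 0.0, 1.0]] [[0.878, 0.262, -0.4, -0.073], [-0.478, 0.483, -0.734, -1.212], [0.001, 0.835, 0.55, 0.892], [0.0, 0.0, 0.0, 1.0]] [-0.05104991  0.          0.          0.          0.        ]
top [[494.4, 0.0, 253.4], [0.0, 494.4, 193.4], [0.0, 0.0, 1.0]] [[0.005, 0.999, -0.053, 0.416], [-1.0, 0.005, -0.002, -0.12], [-0.002, 0.053, 0.999, 1.55], [0.0, 0.0, 0.0, 1.0]] [0.01862644 0.         0.         0.         0.        ]
0.1 [0.232 0.58  0.404] [[-0.928, 0.372, -0.001], [0.372, 0.928, -0.002], [0.0, -0.002, -1.0]] 0.08477536329534158
```

View pics/scene0.png

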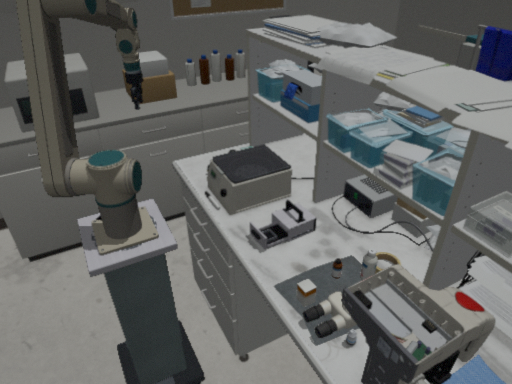

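View pics/top0.png

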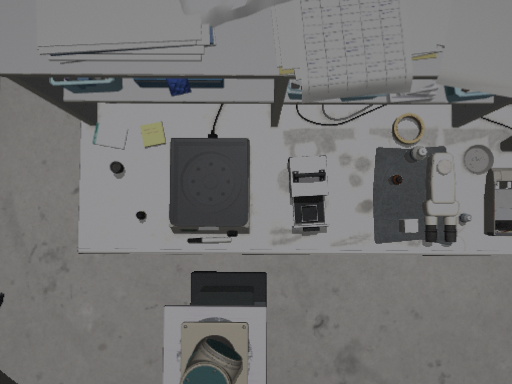

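The top view shows two dark round objects left of the centrifuge, at about (117,168) and (141,215). The case is at about (309,185), with its drawer pointing down in the image (−x). In the scene view the case is at about (285,225). I'll enlarge both views.

Run:
```python
from h import *
t=cv2.imread('pics/top0.png'); s=cv2.imread('pics/scene0.png')
f=lambda im,x,y,w,h,k:cv2.resize(im[y:y+h,x:x+w],None,fx=k,fy=k,interpolation=cv2.INTER_CUBIC)
a=f(t,95,150,70,85,7)[:595]; b=f(t,280,148,40+8,85,7)[:595]
a=f(t,100,150,56,75,7); b=f(t,284,150,50,75,7)
o=np.hstack([a,b]); o=np.clip(o*1.6,0,255).astype('uint8'); cv2.imwrite('pics/c1.png',o); print(o.shape)
o=np.clip(f(s,240,195,85,60,9).astype(float)*1.3,0,255).astype('uint8'); cv2.imwrite('pics/c2.png',o)
for uv in ((117,168),(141,215)): print(atz('top',uv,.047),proj('scene',atz('top',uv,.047)))
```

```text
(525, 742, 3)
[0.57122031 0.29962837 0.047     ] [231.73736166 151.17266191]
[0.42838747 0.22411641 0.047     ] [209.54641369 165.09591454]
```

View pics/c1.png

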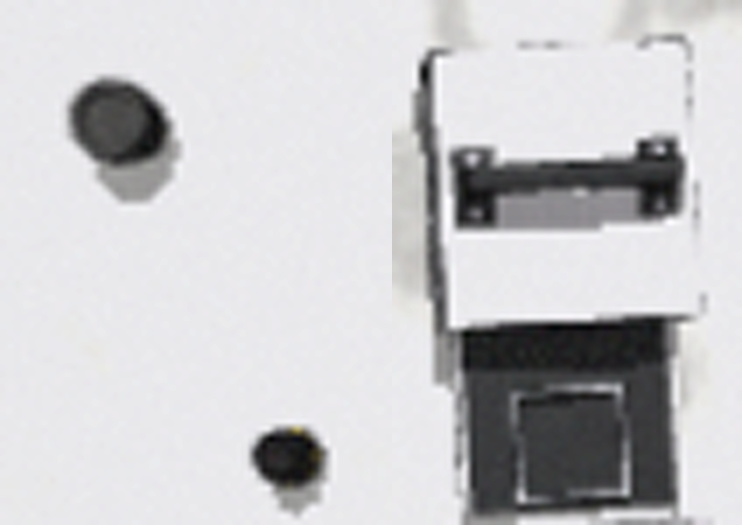

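View pics/c2.png

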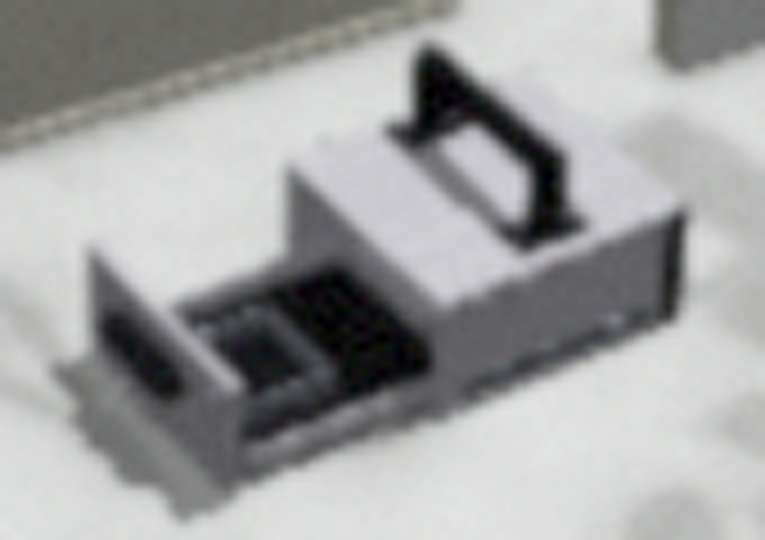

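The eyepiece is the larger disc, with its head top centred at crop (111,119). The slimmer lens barrel is at crop (290,457). The roof corners, handle posts and nest are clear in both views, so I'll triangulate them.

Run:
```python
from h import *
L=lambda x,y:(100+(x+.5)/7-.5,150+(y+.5)/7-.5)
R=lambda x,y:(284+(x-392+.5)/7-.5,150+(y+.5)/7-.5)
S=lambda x,y:(240+(x+.5)/9-.5,195+(y+.5)/9-.5)
np.set_printoptions(precision=4,suppress=True)
print('eyep',atz('top',L(111,119),.047),'barrel',atz('top',L(290,457),.045))
for n,a,b,z in (('FL roof',(448,328),(292,165),.061),('FR roof',(700,316),(440,305),.061),('BR roof',(688,40),(683,205),.061),
  ('handle L',(472,160+10),(430,47),.1),('handle R',(662,160+5),(560,150),.1),('nestback',(568,390),(285,340),.018)):
    print(n,tri('top',R(*a),'scene',S(*b)),atz('top',R(*a),z))
print('BL',atz('top',R(435,50),.061))
for n,p in (('FL',(519,397)),('FR',(620,387)),('BR',(630,497)),('BL',(520,500))): print('nest',n,atz('top',R(*p),.018))
print('panel top scene L,R', atz('scene',S(92,248),.059),atz('scene',S(243,388),.059))
```

```text
eyep [0.5756 0.3045 0.047 ] barrel [0.4288 0.2246 0.045 ]
FL roof (array([ 0.4882, -0.2328,  0.0578]), np.float64(0.0035176948056967125)) [ 0.4864 -0.2318  0.061 ]
FR roof (array([ 0.493 , -0.3408,  0.0599]), np.float64(0.0017856665423460578)) [ 0.4922 -0.3402  0.061 ]
BR roof (array([ 0.611 , -0.335 ,  0.0613]), np.float64(0.0012066006962249236)) [ 0.6116 -0.3353  0.061 ]
handle L (array([ 0.5508, -0.2387,  0.0988]), np.float64(0.000993788599366284)) [ 0.5511 -0.2389  0.1   ]
handle R (array([ 0.5562, -0.3204,  0.0976]), np.float64(0.005446294871709836)) [ 0.5536 -0.3187  0.1   ]
nestback (array([ 0.4593, -0.2872,  0.0177]), np.float64(0.0043578799541761195)) [ 0.4613 -0.2881  0.018 ]
BL [ 0.6067 -0.226   0.061 ]
nest FL [ 0.4581 -0.2665  0.018 ]
nest FR [ 0.4627 -0.3111  0.018 ]
nest BR [ 0.4142 -0.3154  0.018 ]
nest BL [ 0.4126 -0.2669  0.018 ]
panel top scene L,R [ 0.3937 -0.245   0.059 ] [ 0.4049 -0.347   0.059 ]
```

Measured heights match the text: roof 58–61 mm, handle top 98–99 mm, nest rim 18 mm. 

- **Case:** centre ≈ (0.549,−0.283), yaw ≈ 2.6°.
- **Drawer:** about 88 mm open, with the nest at ≈ (0.437,−0.289).

Next I move to above the eyepiece, twisting so that the fingers close along the case's y.

```bash
cat > go.py <<'E'
import sys
from h import *
# target grasp point x y z, yaw(deg) of tool y -> shares
s=robot.read_state(); R=np.array(s['eef_rot']); p=np.array(s['tcp_pos'])
x,y,z,a=map(float,sys.argv[1:5]); d=R.T@(np.array([x,y,z+.155])-p)/.3
yaw=np.degrees(np.arctan2(R[1,1],R[0,1])); tw=(yaw-a+90)%180-90
print('t %.1f'%s['t'],'d',np.round(d,3),'twist',round(tw/90,3),'yaw',round(yaw,2),'gp',np.round(p-[0,0,.155],4),'w',round(s['width'],4),'F',np.round(s['wrist_force'],1),'gf',round(s['grasp_force'],1),'tilt',np.round(R[:2,2],4))
E
python3 -m inch '[{"grip":85,"dx":-1,"dy":-0.3,"dz":0,"twist":-0.27},{"grip":85,"dx":-1,"dy":-0.3,"dz":0,"twist":-0.27},{"grip":85,"dx":-1,"dy":-0.3,"dz":0,"twist":-0.27},{"grip":85,"dx":-1,"dy":-0.3,"dz":0,"twist":-0.27},{"grip":85,"dx":-1,"dy":-0.3,"dz":0,"twist":-0.27},{"grip":85,"dx":-1,"dy":-0.3,"dz":0,"twist":-0.27},{"grip":85,"dx":-1,"dy":-0.3,"dz":0,"twist":-0.27},{"grip":85,"dx":-1,"dy":-0.3,"dz":0,"twist":-0.27},{"grip":85,"dx":-1,"dy":-0.3,"dz":0,"twist":-0.27}]' 30; python3 go.py .5755 .3045 .085 92.6
```

```text
t: 1.0
tcp_pos: [0.4771, 0.3851, 0.4042]
eef_rot: [[-0.999, -0.043, -0.002], [-0.043, 0.999, -0.0], [0.002, -0.0, -1.0]]
wrist_force: [-0.0, -0.0, 0.1]
width: 0.0847
grasp_force: 0.0
t 1.0 d [-0.317 -0.282  0.547] twist -0.002 yaw 92.45 gp [0.4771 0.3851 0.2492] w 0.0847 F [-0.  -0.   0.1] gf 0.0 tilt [-0.0016 -0.0001]
```

```bash
python3 -m inch '[{"grip":85,"dx":-0.317,"dy":-0.282,"dz":0.4,"twist":0},{"grip":85,"dx":-0.317,"dy":-0.282,"dz":0.4,"twist":0},{"grip":85,"dx":-0.317,"dy":-0.282,"dz":0.4,"twist":0},{"grip":85,"dx":-0.317,"dy":-0.282,"dz":0.4,"twist":0},{"grip":85,"dx":-0.317,"dy":-0.282,"dz":0.4,"twist":0},{"grip":85,"dx":-0.317,"dy":-0.282,"dz":0.4,"twist":0}]'>/dev/null; python3 go.py .5755 .3045 .036 92.6; python3 -c "
from h import *
im=snap('top','t1.png'); a=cv2.resize(im[140:230,85:185],None,fx=6,fy=6,interpolation=cv2.INTER_CUBIC)
cv2.imwrite('pics/c3.png',np.clip(a[:,:,::-1]*1.5,0,255).astype('uint8'))"
```

```text
t 1.6 d [-0.001 -0.005  0.313] twist -0.001 yaw 92.55 gp [0.5753 0.3059 0.13  ] w 0.0848 F [ 0.  -0.2  1. ] gf 0.0 tilt [-0.0011  0.0006]
```

View pics/c3.png

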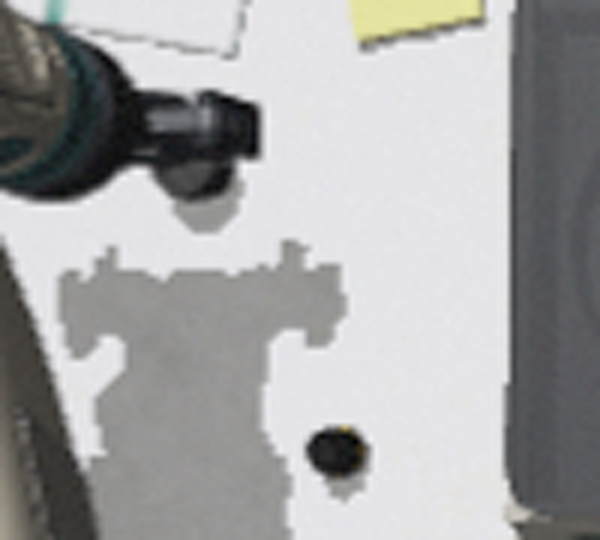

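The right finger is at about (232,125), and the eyepiece is partly visible under the gripper at (200,175). That fits the parallax, so I descend and grasp.

```bash
python3 -m inch '[{"grip":85,"dx":0,"dy":-0.005,"dz":0.16,"twist":0},{"grip":85,"dx":0,"dy":-0.005,"dz":0.24,"twist":0},{"grip":85,"dx":0,"dy":-0.005,"dz":0.32,"twist":0},{"grip":85,"dx":0,"dy":-0.005,"dz":0.32,"twist":0},{"grip":30,"dx":0,"dy":-0.005,"dz":0.32,"twist":0},{"grip":30,"dx":0,"dy":-0.005,"dz":0.32,"twist":0},{"grip":30,"dx":0,"dy":-0.005,"dz":0.32,"twist":0},{"grip":30,"dx":0,"dy":-0.005,"dz":0.32,"twist":0},{"grip":30,"dx":0,"dy":-0.005,"dz":0.32,"twist":0},{"grip":30,"dx":0,"dy":-0.005,"dz":0.32,"twist":0},{"grip":30,"dx":0,"dy":-0.005,"dz":0.32,"twist":0},{"grip":30,"dx":0,"dy":-0.005,"dz":0.32,"twist":0}]' 30; python3 go.py .5755 .3045 .25 92.6
```

```text
t: 2.85
tcp_pos: [0.5771, 0.3038, 0.1909]
eef_rot: [[-0.999, -0.043, 0.003], [-0.043, 0.999, 0.002], [-0.003, 0.002, -1.0]]
wrist_force: [-0.7, 0.2, 6.9]
width: 0.0351
grasp_force: 29.7
t 2.9 d [ 0.003  0.004 -0.714] twist -0.001 yaw 92.48 gp [0.5771 0.3038 0.0359] w 0.0351 F [-0.7  0.2  6.9] gf 29.7 tilt [0.0031 0.0019]
```

Gripped at 35 mm, so it is the 36 mm eyepiece head. Lift, then go across over the centrifuge.

```bash
python3 -m inch '[{"grip":30,"dx":0,"dy":0,"dz":-0.1,"twist":0},{"grip":30,"dx":0,"dy":0,"dz":-0.25,"twist":0},{"grip":30,"dx":0,"dy":0,"dz":-0.4,"twist":0},{"grip":30,"dx":0,"dy":0,"dz":-0.55,"twist":0},{"grip":30,"dx":0,"dy":0,"dz":-0.72,"twist":0},{"grip":30,"dx":0,"dy":0,"dz":-0.72,"twist":0},{"grip":30,"dx":0.03,"dy":-0.12,"dz":-0.72,"twist":0},{"grip":30,"dx":0.06,"dy":-0.26,"dz":-0.72,"twist":0},{"grip":30,"dx":0.1,"dy":-0.4,"dz":-0.72,"twist":0},{"grip":30,"dx":0.13,"dy":-0.55,"dz":-0.72,"twist":0},{"grip":30,"dx":0.16,"dy":-0.7,"dz":-0.72,"twist":0},{"grip":30,"dx":0.2,"dy":-0.85,"dz":-0.72,"twist":0},{"grip":30,"dx":0.23,"dy":-0.95,"dz":-0.72,"twist":0},{"grip":30,"dx":0.23,"dy":-1,"dz":-0.72,"twist":0}]'>/dev/null; python3 go.py .437 -.2885 .12 92.6
```

```text
t 4.2 d [ 0.311 -0.944  0.432] twist -0.003 yaw 92.31 gp [ 0.5189 -0.0017  0.2494] w 0.0347 F [ 1.3  0.4 -0.3] gf 30.3 tilt [-0.0011 -0.0003]
```

```bash
python3 -m inch '[{"grip":30,"dx":0.04,"dy":-0.12,"dz":0,"twist":0},{"grip":30,"dx":0.09,"dy":-0.26,"dz":0,"twist":0},{"grip":30,"dx":0.13,"dy":-0.4,"dz":0,"twist":0},{"grip":30,"dx":0.18,"dy":-0.55,"dz":0,"twist":0},{"grip":30,"dx":0.23,"dy":-0.7,"dz":0,"twist":0},{"grip":30,"dx":0.28,"dy":-0.84,"dz":0,"twist":0},{"grip":30,"dx":0.311,"dy":-0.944,"dz":0.1,"twist":0},{"grip":30,"dx":0.311,"dy":-0.944,"dz":0.22,"twist":0},{"grip":30,"dx":0.311,"dy":-0.944,"dz":0.34,"twist":0},{"grip":30,"dx":0.311,"dy":-0.944,"dz":0.38,"twist":0},{"grip":30,"dx":0.311,"dy":-0.944,"dz":0.38,"twist":0}]'>/dev/null; python3 go.py .437 -.2885 .044 92.6; python3 -c "
from h import *
im=snap('scene','s1.png'); a=cv2.resize(im[165:255,225:325],None,fx=6.6,fy=6.6,interpolation=cv2.INTER_CUBIC)
cv2.imwrite('pics/c4.png',np.clip(a[:,:,::-1]*1.3,0,255).astype('uint8'))
m=lambda p:np.round((proj('scene',p)-[225,165])*6.6,0)
print(m([.437,-.2885,.018]),m([.4366,-.2885,.1]))"
```

```text
t 5.3 d [ 0.005 -0.011  0.299] twist -0.001 yaw 92.51 gp [ 0.4386 -0.2855  0.1336] w 0.0346 F [ 0.   0.3 -0.9] gf 30.3 tilt [-0.0037  0.0034]
[274. 458.] [274. 335.]
```

View pics/c4.png

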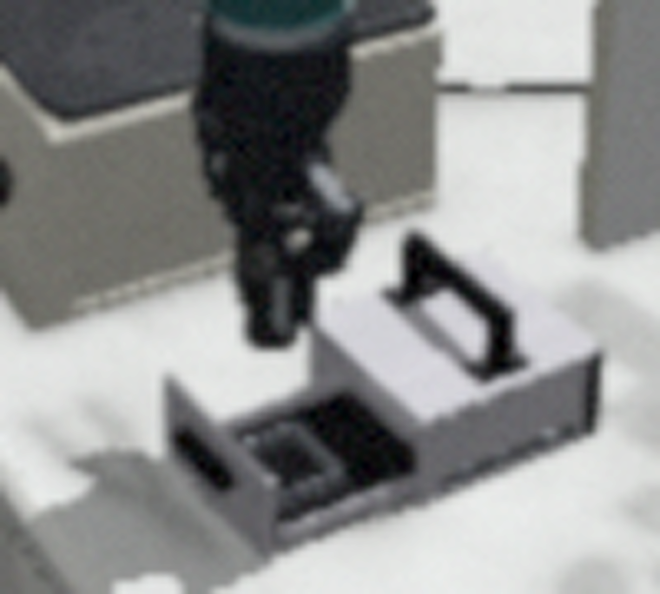

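The eyepiece hangs upright, with its underside at (270,340). The nest looks slightly to the right of my estimate, so I'll overlay the model on the first pictures before lowering.

Run:
```python
from h import *
a=np.radians(2.6); Rz=np.array([[np.cos(a),-np.sin(a),0],[np.sin(a),np.cos(a),0],[0,0,1]])
def draw(c,f,x0,y0,w,h,k,n,col):
    im=cv2.imread('pics/'+f)[y0:y0+h,x0:x0+w]; im=np.clip(cv2.resize(im,None,fx=k,fy=k,interpolation=cv2.INTER_CUBIC)*1.3,0,255).astype('uint8')
    P=lambda p:((proj(c,p)-[x0,y0]+.5)*k-.5)
    C=np.array([.5492,-.2833,0])
    def poly(ctr,hx,hy,z,col):
        q=np.array([P(C+Rz@np.array([ctr+sx*hx,sy*hy,z])) for sx,sy in((1,1),(1,-1),(-1,-1),(-1,1))]); cv2.polylines(im,[np.int32(np.round(q))],True,col,1)
    poly(0,.06,.055,.061,(0,0,255)); poly(-.112,.025,.025,.018,(0,200,0)); poly(-.112,.022,.022,.006,(255,100,0)); poly(-.15,.002,.055,.059,(0,200,255)); poly(0,.006,.046,.101,(255,0,255))
    return im
A=draw('top','top0.png',284,150,46,84,7,0,0); B=draw('scene','scene0.png',245,193,78,65,6,0,0)
o=np.zeros((588,A.shape[1]+B.shape[1],3),'uint8'); o[:A.shape[0],:A.shape[1]]=A; o[:B.shape[0],A.shape[1]:]=B; cv2.imwrite('pics/c5.png',o); print(o.shape)
```

```text
(588, 790, 3)
```

View pics/c5.png

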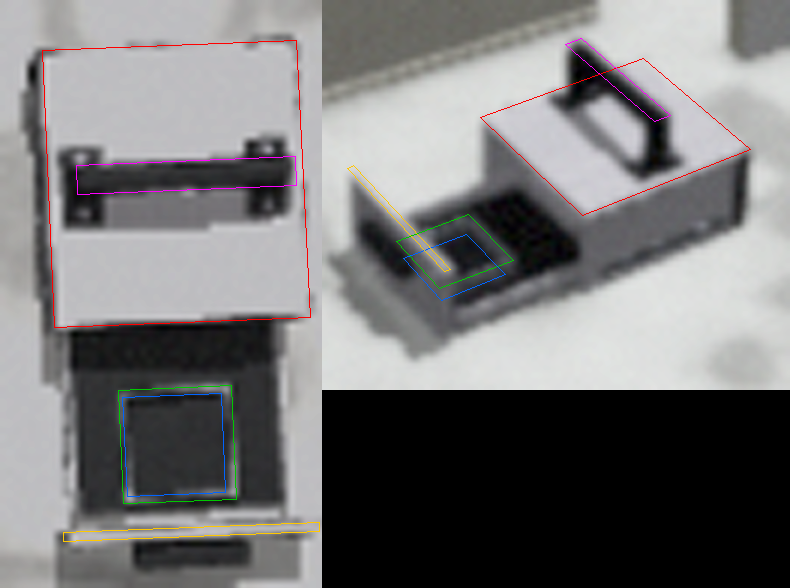

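The overlay fits the top view to about 1 mm and the scene view to about 4 mm, inside the 7 mm nest clearance. Lowering with a small shift.

```bash
python3 -m inch '[{"grip":30,"dx":0,"dy":-0.013,"dz":0.08,"twist":0},{"grip":30,"dx":0,"dy":-0.013,"dz":0.16,"twist":0},{"grip":30,"dx":0,"dy":-0.013,"dz":0.2,"twist":0},{"grip":30,"dx":0,"dy":-0.013,"dz":0.23,"twist":0},{"grip":30,"dx":0,"dy":-0.013,"dz":0.26,"twist":0},{"grip":30,"dx":0,"dy":-0.013,"dz":0.28,"twist":0},{"grip":30,"dx":0,"dy":-0.013,"dz":0.29,"twist":0},{"grip":30,"dx":0,"dy":-0.013,"dz":0.29,"twist":0},{"grip":30,"dx":0,"dy":-0.013,"dz":0.29,"twist":0}]'>/dev/null; python3 go.py .4385 -.2895 .042 92.6
```

```text
t 6.3 d [0.003 0.003 0.024] twist -0.001 yaw 92.48 gp [ 0.4396 -0.2905  0.0491] w 0.0348 F [-0.7  0.2  0.3] gf 30.4 tilt [ 0.0005 -0.0004]
```

The underside is now about 13 mm up, below the 18 mm rim, with no contact force. So it is inside the nest.

```bash
python3 -m inch '[{"grip":30,"dx":0,"dy":0,"dz":0.008,"twist":0},{"grip":30,"dx":0,"dy":0,"dz":0.014,"twist":0},{"grip":30,"dx":0,"dy":0,"dz":0.019,"twist":0},{"grip":30,"dx":0,"dy":0,"dz":0.019,"twist":0}]'; python3 go.py .4385 -.2895 .042 92.6
```

```text
t: 6.7
tcp_pos: [0.4392, -0.2902, 0.1978]
eef_rot: [[-0.999, -0.043, -0.0], [-0.043, 0.999, 0.0], [0.0, 0.0, -1.0]]
wrist_force: [-0.1, 0.3, -1.0]
width: 0.0345
grasp_force: 30.4
t 6.7 d [0.002 0.002 0.003] twist -0.001 yaw 92.48 gp [ 0.4392 -0.2902  0.0428] w 0.0345 F [-0.1  0.3 -1. ] gf 30.4 tilt [-0.0004  0.0003]
```

```bash
python3 -m inch '[{"grip":30,"dx":0,"dy":0,"dz":0.003,"twist":0},{"grip":30,"dx":0,"dy":0,"dz":0.005,"twist":0},{"grip":30,"dx":0,"dy":0,"dz":0.005,"twist":0}]'|grep wrist; python3 -m inch '[{"grip":45,"dx":0,"dy":0,"dz":0,"twist":0},{"grip":45,"dx":0,"dy":0,"dz":0,"twist":0},{"grip":80,"dx":0,"dy":0,"dz":0,"twist":0},{"grip":80,"dx":0,"dy":0,"dz":0,"twist":0},{"grip":80,"dx":0,"dy":0,"dz":0,"twist":0},{"grip":80,"dx":0,"dy":0,"dz":0,"twist":0},{"grip":80,"dx":0,"dy":0,"dz":-0.06,"twist":0},{"grip":80,"dx":0,"dy":0,"dz":-0.15,"twist":0},{"grip":80,"dx":0,"dy":0,"dz":-0.3,"twist":0},{"grip":80,"dx":0,"dy":0,"dz":-0.45,"twist":0},{"grip":0,"dx":0.35,"dy":0,"dz":-0.45,"twist":0},{"grip":0,"dx":0.35,"dy":0,"dz":-0.45,"twist":0},{"grip":0,"dx":0.35,"dy":0,"dz":-0.45,"twist":0}]'; python3 go.py .345 -.293 .035 92.6
python3 - <<'E'
from h import *
t=snap('top','t2.png');s=snap('scene','s2.png')
f=lambda im,x,y,w,h,k:np.clip(cv2.resize(im[y:y+h,x:x+w,::-1],None,fx=k,fy=k,interpolation=cv2.INTER_CUBIC)*1.3,0,255).astype('uint8')
A=f(t,284,185,50,60,7);B=f(s,245,193,60,60,7); cv2.imwrite('pics/c6.png',np.hstack([A,B]))
E
```

```text
wrist_force: [0.4, 1.1, 3.0]
t: 8.3
tcp_pos: [0.3305, -0.2934, 0.331]
eef_rot: [[-0.999, -0.04, -0.004], [-0.04, 0.999, 0.002], [0.003, 0.002, -1.0]]
wrist_force: [0.4, -0.0, -0.8]
width: 0.0376
grasp_force: 0.0
t 8.3 d [-0.05  -0.002  0.47 ] twist -0.003 yaw 92.31 gp [ 0.3305 -0.2934  0.176 ] w 0.0376 F [ 0.4 -0.  -0.8] gf 0.0 tilt [-0.0035  0.0021]
```

View pics/c6.png

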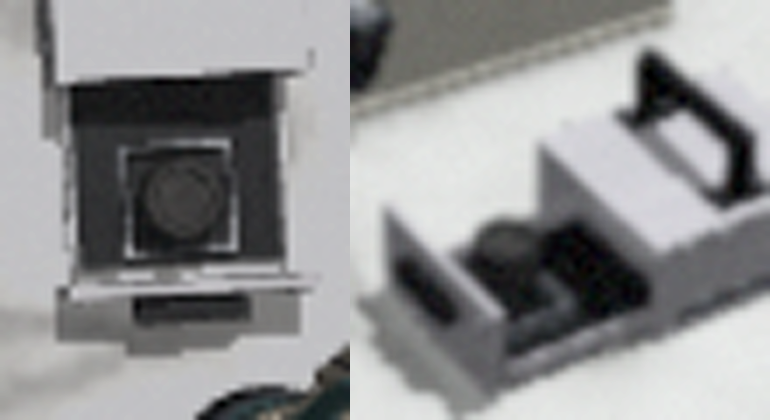

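The eyepiece stands upright in the nest in both views, at (185,195) in the top crop and (515,260) in the scene crop. Next I descend in front of the ledge with closed fingers.

```bash
python3 -c "
from h import *
print(atz('top',(284+192/7,185+321/7),.045))"; python3 -m inch '[{"grip":0,"dx":-0.05,"dy":0,"dz":0.1,"twist":0},{"grip":0,"dx":-0.05,"dy":0,"dz":0.25,"twist":0},{"grip":0,"dx":-0.05,"dy":0,"dz":0.36,"twist":0},{"grip":0,"dx":-0.05,"dy":0,"dz":0.427,"twist":0},{"grip":0,"dx":-0.05,"dy":0,"dz":0.427,"twist":0},{"grip":0,"dx":-0.05,"dy":0,"dz":0.427,"twist":0}]'; python3 go.py .456 -.2875 .048 92.6
```

```text
[ 0.38294665 -0.29330815  0.045     ]
t: 9.0
tcp_pos: [0.3505, -0.2945, 0.2035]
eef_rot: [[-0.999, -0.044, 0.0], [-0.044, 0.999, 0.0], [-0.0, 0.0, -1.0]]
wrist_force: [0.4, 0.4, 0.2]
width: -0.0
grasp_force: 0.0
t 9.0 d [-0.352  0.008  0.002] twist -0.001 yaw 92.54 gp [ 0.3505 -0.2945  0.0485] w -0.0 F [0.4 0.4 0.2] gf 0.0 tilt [0.0002 0.0002]
```

```bash
python3 -m inch '[{"grip":0,"dx":-0.03,"dy":0.004,"dz":0,"twist":0},{"grip":0,"dx":-0.05,"dy":0.006,"dz":0,"twist":0},{"grip":0,"dx":-0.07,"dy":0.007,"dz":0,"twist":0},{"grip":0,"dx":-0.09,"dy":0.007,"dz":0,"twist":0},{"grip":0,"dx":-0.11,"dy":0.007,"dz":0,"twist":0},{"grip":0,"dx":-0.13,"dy":0.007,"dz":0,"twist":0},{"grip":0,"dx":-0.15,"dy":0.007,"dz":0,"twist":0},{"grip":0,"dx":-0.17,"dy":0.007,"dz":0,"twist":0},{"grip":0,"dx":-0.19,"dy":0.007,"dz":0,"twist":0},{"grip":0,"dx":-0.21,"dy":0.007,"dz":0,"twist":0},{"grip":0,"dx":-0.23,"dy":0.007,"dz":0,"twist":0},{"grip":0,"dx":-0.25,"dy":0.007,"dz":0,"twist":0},{"grip":0,"dx":-0.27,"dy":0.007,"dz":0,"twist":0},{"grip":0,"dx":-0.29,"dy":0.007,"dz":0,"twist":0},{"grip":0,"dx":-0.31,"dy":0.007,"dz":0,"twist":0},{"grip":0,"dx":-0.33,"dy":0.007,"dz":0,"twist":0},{"grip":0,"dx":-0.34,"dy":0.007,"dz":0,"twist":0},{"grip":0,"dx":-0.34,"dy":0.007,"dz":0,"twist":0}]'|grep wrist; python3 go.py .46 -.2875 .048 92.6
```

```text
wrist_force: [0.6, -0.4, -0.5]
t 10.8 d [-0.027  0.     0.002] twist -0.001 yaw 92.5 gp [ 0.452  -0.2879  0.0486] w 0.0002 F [ 0.6 -0.4 -0.5] gf 0.0 tilt [ 0.001  -0.0007]
```

```bash
for i in 1 2 3 4; do python3 -m inch '[{"grip":0,"dx":-0.005,"dy":0,"dz":0,"twist":0},{"grip":0,"dx":-0.01,"dy":0,"dz":0,"twist":0},{"grip":0,"dx":-0.01,"dy":0,"dz":0,"twist":0}]'|grep -E 'wrist|tcp'; done
python3 - <<'E'
from h import *
t=snap('top','t3.png');s=snap('scene','s3.png')
f=lambda im,x,y,w,h,k:np.clip(cv2.resize(im[y:y+h,x:x+w,::-1],None,fx=k,fy=k,interpolation=cv2.INTER_CUBIC)*1.3,0,255).astype('uint8')
A=f(t,284,150,50,70,7);B=f(s,245,185,60,70,7); cv2.imwrite('pics/c7.png',np.hstack([A,B]))
E
```

```text
tcp_pos: [0.4544, -0.2877, 0.2035]
wrist_force: [-0.1, -0.8, -0.0]
tcp_pos: [0.4574, -0.2875, 0.2034]
wrist_force: [-0.5, -1.3, 0.5]
tcp_pos: [0.4605, -0.2873, 0.2034]
wrist_force: [0.5, 0.6, -0.5]
tcp_pos: [0.4629, -0.2871, 0.2033]
wrist_force: [-3.2, -0.5, 1.4]
```

View pics/c7.png

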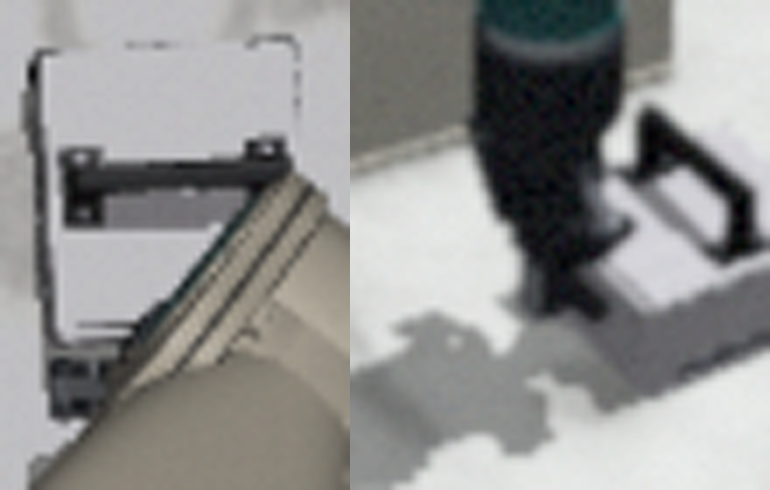

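The drawer is nearly or fully shut and the case's back edge is unmoved (v≈45, as before). The force is rising at the expected position, so I press a little more to seat it.

```bash
for i in 1 2; do python3 -m inch '[{"grip":0,"dx":-0.004,"dy":0,"dz":0,"twist":0},{"grip":0,"dx":-0.007,"dy":0,"dz":0,"twist":0},{"grip":0,"dx":-0.007,"dy":0,"dz":0,"twist":0}]'|grep -E 'wrist|tcp'; done
python3 - <<'E'
from h import *
a=snap('top','t4.png').astype(float); b=cv2.imread('pics/t3.png')[:,:,::-1].astype(float)
# shift of roof back-left area between first picture and now
g=lambda im:np.float32(im[148:176,284:306].mean(2))
z=cv2.imread('pics/top0.png')[:,:,::-1].astype(float)
w=cv2.createHanningWindow((22,28),cv2.CV_32F)
print(cv2.phaseCorrelate(g(z),g(b),w),cv2.phaseCorrelate(g(z),g(a),w))
E
```

```text
tcp_pos: [0.4645, -0.2869, 0.2033]
wrist_force: [-5.0, 0.5, 5.3]
tcp_pos: [0.4665, -0.2867, 0.2033]
wrist_force: [-5.9, -0.3, 4.2]
((0.0024302759025029985, 0.018249914771120146), 0.9865619353122181) ((0.0709578206871253, -0.8634428830603884), 1.0239219645659128)
```

The last push slid the whole case by about 0.86 px (≈2.6 mm), so the drawer is against its stop. The handle is now at ≈ (0.552,−0.282). I back off, rise and turn 90°.

```bash
python3 -m inch '[{"grip":0,"dx":0.05,"dy":0,"dz":0,"twist":0},{"grip":0,"dx":0.15,"dy":0,"dz":0,"twist":0},{"grip":60,"dx":0.15,"dy":0,"dz":-0.15,"twist":0},{"grip":60,"dx":0.15,"dy":0,"dz":-0.3,"twist":0},{"grip":60,"dx":0.15,"dy":0,"dz":-0.5,"twist":0.1},{"grip":60,"dx":0,"dy":0.015,"dz":-0.5,"twist":0.2},{"grip":60,"dx":-0.15,"dy":0.015,"dz":-0.5,"twist":0.3},{"grip":60,"dx":-0.28,"dy":0.015,"dz":-0.5,"twist":0.4},{"grip":60,"dx":-0.28,"dy":0.015,"dz":-0.5,"twist":0.5},{"grip":60,"dx":-0.28,"dy":0.015,"dz":-0.5,"twist":0.6},{"grip":60,"dx":-0.28,"dy":0.015,"dz":-0.5,"twist":0.7},{"grip":60,"dx":-0.28,"dy":0.015,"dz":-0.5,"twist":0.8},{"grip":60,"dx":-0.28,"dy":0.015,"dz":-0.5,"twist":0.9},{"grip":60,"dx":-0.28,"dy":0.015,"dz":-0.5,"twist":1},{"grip":60,"dx":-0.28,"dy":0.015,"dz":-0.5,"twist":1},{"grip":60,"dx":-0.28,"dy":0.015,"dz":-0.5,"twist":1}]'|grep joint; python3 go.py .552 -.2825 .094 2.6
```

```text
t 14.3 d [-0.012  0.003  0.348] twist -0.001 yaw 2.49 gp [ 0.5509 -0.279   0.1983] w 0.0598 F [-0.  -0.8  0.4] gf 0.0 tilt [0.0013 0.0004]
```

```bash
python3 -m inch '[{"grip":60,"dx":-0.012,"dy":0.003,"dz":0.1,"twist":0},{"grip":60,"dx":-0.012,"dy":0.003,"dz":0.2,"twist":0},{"grip":60,"dx":-0.012,"dy":0.003,"dz":0.27,"twist":0},{"grip":60,"dx":-0.012,"dy":0.003,"dz":0.31,"twist":0},{"grip":60,"dx":-0.012,"dy":0.003,"dz":0.345,"twist":0},{"grip":60,"dx":-0.012,"dy":0.003,"dz":0.345,"twist":0}]'|grep -E 'wrist|tcp'
python3 - <<'E'
from h import *
s=snap('scene','s5.png')
A=cv2.resize(s[185:255,245:325,::-1],None,fx=8,fy=8,interpolation=cv2.INTER_CUBIC); cv2.imwrite('pics/c8.png',np.clip(A*1.4,0,255).astype('uint8'))
E
```

```text
tcp_pos: [0.5518, -0.2822, 0.2488]
wrist_force: [0.1, 0.0, -0.1]
```

View pics/c8.png

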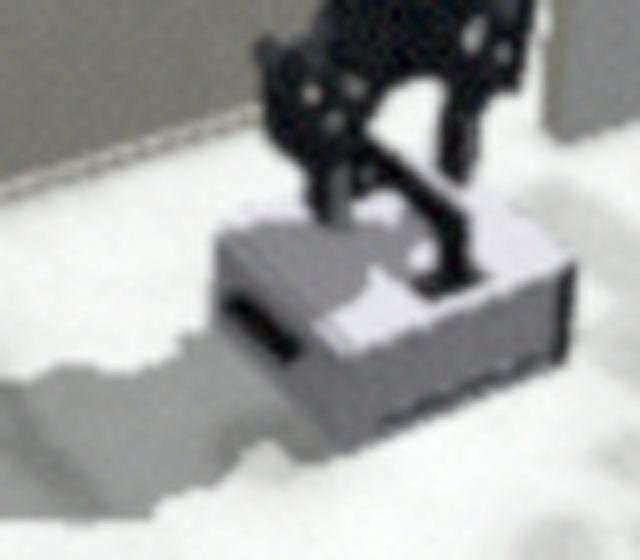

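The drawer is shut flush, with its ledge at (265,325), and the fingers straddle the bar at (330,195) and (455,155). I close with 70 N.

```bash
python3 -m inch '[{"grip":25,"dx":0,"dy":0,"dz":0,"twist":0},{"grip":25,"dx":0,"dy":0,"dz":0,"twist":0},{"grip":18,"dx":0,"dy":0,"dz":0,"twist":0},{"grip":5,"dx":0,"dy":0,"dz":0,"twist":0},{"grip":5,"dx":0,"dy":0,"dz":0,"twist":0},{"grip":5,"dx":0,"dy":0,"dz":0,"twist":0},{"grip":5,"dx":0,"dy":0,"dz":0,"twist":0},{"grip":5,"dx":0,"dy":0,"dz":0,"twist":0}]' 70; python3 go.py .5518 -.2822 .244 2.6
```

```text
t: 15.8
tcp_pos: [0.5533, -0.2828, 0.2509]
eef_rot: [[-0.044, 0.999, 0.003], [0.999, 0.044, -0.001], [-0.001, 0.003, -1.0]]
wrist_force: [5.0, -0.2, 2.8]
width: 0.0109
grasp_force: 71.1
t 15.8 d [ 0.002 -0.003 -0.494] twist -0.001 yaw 2.49 gp [ 0.5533 -0.2828  0.0959] w 0.0109 F [ 5.  -0.2  2.8] gf 71.1 tilt [ 0.0033 -0.001 ]
```

```bash
python3 -m inch '[{"grip":5,"dx":0,"dy":0.006,"dz":0,"twist":0},{"grip":5,"dx":0,"dy":0.006,"dz":-0.01,"twist":0},{"grip":5,"dx":0,"dy":0.006,"dz":-0.03,"twist":0},{"grip":5,"dx":0,"dy":0.006,"dz":-0.06,"twist":0},{"grip":5,"dx":0,"dy":0.006,"dz":-0.1,"twist":0},{"grip":5,"dx":0,"dy":0.006,"dz":-0.15,"twist":0},{"grip":5,"dx":0,"dy":0.006,"dz":-0.2,"twist":0},{"grip":5,"dx":0,"dy":0.006,"dz":-0.25,"twist":0},{"grip":5,"dx":0,"dy":0.006,"dz":-0.3,"twist":0},{"grip":5,"dx":0,"dy":0.006,"dz":-0.35,"twist":0},{"grip":5,"dx":0,"dy":0.006,"dz":-0.4,"twist":0},{"grip":5,"dx":0,"dy":0.006,"dz":-0.44,"twist":0},{"grip":5,"dx":0,"dy":0.006,"dz":-0.47,"twist":0},{"grip":5,"dx":0,"dy":0.006,"dz":-0.49,"twist":0},{"grip":5,"dx":0,"dy":0.006,"dz":-0.5,"twist":0},{"grip":5,"dx":0,"dy":0.006,"dz":-0.5,"twist":0},{"grip":5,"dx":0,"dy":0.006,"dz":-0.5,"twist":0},{"grip":5,"dx":0,"dy":0.006,"dz":-0.5,"twist":0}]'; python3 go.py .5518 -.2822 .244 2.6
python3 - <<'E'
from h import *
s=snap('scene','s6.png')
A=cv2.resize(s[145:255,235:335,::-1],None,fx=5.4,fy=5.4,interpolation=cv2.INTER_CUBIC); cv2.imwrite('pics/c9.png',np.clip(A*1.4,0,255).astype('uint8'))
E
```

```text
t: 17.6
tcp_pos: [0.5538, -0.2822, 0.399]
eef_rot: [[-0.043, 0.999, -0.001], [0.999, 0.043, 0.001], [0.001, -0.001, -1.0]]
wrist_force: [1.1, -0.0, -6.2]
width: 0.0106
grasp_force: 69.8
t 17.6 d [ 0.    -0.007  0.   ] twist -0.001 yaw 2.48 gp [ 0.5538 -0.2822  0.244 ] w 0.0106 F [ 1.1 -0.  -6.2] gf 69.8 tilt [-0.0014  0.0009]
```

View pics/c9.png

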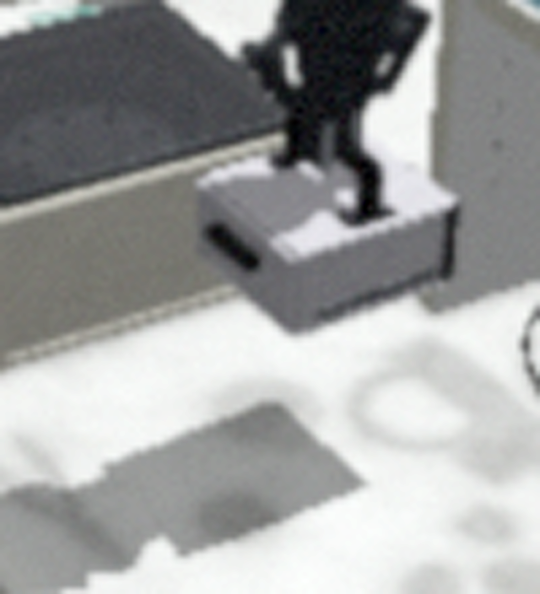

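The case hangs level with its drawer shut (ledge at (230,245)), and the worktop below it is clear. It was raised 148 mm, and the wrist carries 6.2 N, which matches the case plus eyepiece. I let it settle, then hand in.

```bash
python3 -m inch '[{"grip":5,"dx":0,"dy":0,"dz":-0.005,"twist":0},{"grip":5,"dx":0,"dy":0,"dz":-0.005,"twist":0},{"grip":5,"dx":0,"dy":0,"dz":-0.005,"twist":0},{"grip":5,"dx":0,"dy":0,"dz":-0.005,"twist":0},{"grip":5,"dx":0,"dy":0,"dz":-0.005,"twist":0}]'; python3 -c "
from plant import robot
print(robot.close_job())"
```

```text
t: 18.15
tcp_pos: [0.554, -0.2823, 0.4014]
eef_rot: [[-0.043, 0.999, 0.0], [0.999, 0.043, -0.0], [-0.0, 0.0, -1.0]]
wrist_force: [-0.5, -0.1, -6.6]
width: 0.0103
grasp_force: 69.7
the job is handed in; nothing more can be done
None
```

The job is handed in at 18.2 s: the eyepiece was set upright in the nest, the drawer is shut, and the case hangs level and still about 15 cm above the worktop; the final push slid the case about 3 mm before the lift.

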